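Press the specimen pots shut in order

ROBOT

A 7-joint arm with a two-finger parallel gripper is mounted at the origin on the work surface. World frame = base frame: x ahead of the robot, y to its left, z up, the work surface at z = 0. Lengths are in m, angles in rad, forces in N, time in s.
With the tool pointing down it reaches from about 0.4 to 0.85 m from the base axis. Payload 10.4 kg.
Tool frame: the origin (TCP) lies at the very end of the fingers, on their centre line; the grasp point (between the pads) lies 19 mm behind it (grip_point_offset is the x of the grasp point in the tool frame, in m); x points along the fingers, y is the direction in which the jaws open and shut, and the axes are right-handed (so a half turn about x gives the same grasp; the last joint's range is limited). The gripper opens to 87 mm and grips with 3 to 60 N. Pads are 19 mm wide; open, the fingers measure 117 mm over their backs; the gripper's body (75 mm by 190 mm) begins 51 mm behind the grasp point.
Start: joints at [-0.023, 0.332, -0.065, 1.46, 0.022, 1.35, -0.088], TCP at [0.625, 0, 0.223] pointing down, gripper open.
Joint ranges: [-2.6, 2.6], [-0.5, 2.12], [-1.47, 1.34], [0.16, 2.42], [-1.27, 4.41], [0.06, 2.06], [-2.6, 2.6]. Speed limits (rad/s): [2.22, 2.22, 2.79, 2.79, 3.14, 3.14, 3.14].

INTERFACE

Orientations are given as a rotation vector (axis times angle).
In Python, from plant import * gives the robot as it stands.
- The arm moves only by the tool move_arm, never from a script. Its argument "steps" is one flat list of numbers, 7 for each row, row after row: the turn, a rotation vector about the tool's x, y, z in degrees, then the shift along the tool's x, y, z in mm, then the opening, from 0 (shut) to 1 (fully open). In form: [wx, wy, wz, x, y, z, fingers, wx, wy, wz, x, y, z, fingers, ...]. A call has 1 to 12 rows; each row shifts and turns the commanded pose from where the row before left it, along the tool's axes as they then stand; what a row does not reach is not made up. A row lasts 1/8 s, in which the tool goes at most 62.5 mm and 10.7 degrees, less where a joint would pass 70% of its speed; a pose out of reach is approached as far as the arm can. A call is refused whole if a number of a shift passes 62.5 or a number of a turn 10.7, either way. A call with a gripper value outside its range is refused whole. The fingers move at their own pace and stop on an object; "newtons" is the grip in N (left out, the last holds). Time passes only in rows, so rows that do not move let the fingers close. It gives the time, the measured TCP pose, the force and the opening at its end, in the units of the state.
- sense(): the state, without advancing time (a new reading comes with each control period).
- snapshot(name): name is "scene" or "side" or "wrist"; returns the picture (420x560x3 uint8, red, green, blue); there is no depth.
- get_calibration(name): a dict with "fov_y" (degrees; the focal length in pixels is half the picture's height over the tangent of half this angle, whatever the lens; pixels are square), "cx", "cy" (the principal point, pixels), "xyz" and "rotation" of the camera in the world. Camera axes: x right, y up, looking along -z (the intrinsics and any distortion apply to the point x, -y, -z); pixel columns grow to the right and rows downward; lengths in m; the calibration is good to about 2 mm. The wrist camera is an equidistant fisheye: a pixel r from the principal point sees the ray r / f radians off the axis. A picture is of the moment at which its call begins: read the wrist's pose just before it. get_calibration takes no time and is no camera call; for the wrist camera it gives the pose at the moment of the call.
- close_job(): hands the job in, once; it reports no verdict.
The state is a dict: "time": time; "joint_pos": joint angles; "joint_velocities": joint speeds; "joint_torque": joint torques, N m; "ee_pos": TCP position; "ee_rot": TCP orientation; "wrist_force": force on the tool from outside, world axes, zero at the start; "moment": the same for the moment, N m; "width": finger opening in m.
Only numpy, scipy, OpenCV 4.12 (cv2) and the standard library are available. Lean on these libraries where they do the work, as an engineer would, in place of code of your own. Each camera call takes 0.05 s, during which the arm holds its last target.

TASK

The specimens beside the microscope are drying out: with the fingertips, gently press down the loose lids of three specimen pots until each is fully home, first the red lid, then the yellow, then the blue. Nothing is to be picked up: do not lift, tip or shove the pots, and do not press hard. Leave the green lid loose (that pot is still in use), and do not disturb the cup, the slide box or the pencil.

Things in the scene. Friction and masses are not known exactly. Their poses are not given: they have to be found in the camera images.
- lid_red_top (a point): Centre of the flat top of the red lid: a round red plastic disc 60 mm across and 14 mm thick, on a white pot. 62 to 64 mm above the table with the lid loose, 54 mm when fully home. z is up.
- lid_red (a joint): How far the red lid has been pushed down its neck, in m: 0 = loose, standing 10 mm proud (a grey neck shows below it); 0.010 = fully home on the pot's shoulder, a hard stop. Starts at 0 to 0.002. It slides straight down against about 3 N of friction, wherever on its top it is pushed, and stays where it is left; 6 N or more means it has reached the stop.
- pot_red: The red-lidded specimen pot, loose on the table: white round pot 56 mm across, 40 mm to the shoulder, with its lid about 0.18 kg. Origin: centre of the underside, z up along its axis.
- lid_yellow_top (a point): Centre of the flat top of the yellow lid: a round yellow plastic disc 60 mm across and 14 mm thick, on a white pot. 62 to 64 mm above the table with the lid loose, 54 mm when fully home. z is up.
- lid_yellow (a joint): How far the yellow lid has been pushed down its neck, in m: 0 = loose, standing 10 mm proud (a grey neck shows below it); 0.010 = fully home on the pot's shoulder, a hard stop. Starts at 0 to 0.002. It slides straight down against about 3 N of friction, wherever on its top it is pushed, and stays where it is left; 6 N or more means it has reached the stop.
- pot_yellow: The yellow-lidded specimen pot, loose on the table: white round pot 56 mm across, 40 mm to the shoulder, with its lid about 0.18 kg. Origin: centre of the underside, z up along its axis.
- lid_blue_top (a point): Centre of the flat top of the blue lid: a round blue plastic disc 60 mm across and 14 mm thick, on a white pot. 62 to 64 mm above the table with the lid loose, 54 mm when fully home. z is up.
- lid_blue (a joint): How far the blue lid has been pushed down its neck, in m: 0 = loose, standing 10 mm proud (a grey neck shows below it); 0.010 = fully home on the pot's shoulder, a hard stop. Starts at 0 to 0.002. It slides straight down against about 3 N of friction, wherever on its top it is pushed, and stays where it is left; 6 N or more means it has reached the stop.
- pot_blue: The blue-lidded specimen pot, loose on the table: white round pot 56 mm across, 40 mm to the shoulder, with its lid about 0.18 kg. Origin: centre of the underside, z up along its axis.
- lid_green_top (a point): Centre of the flat top of the green lid: a round green plastic disc 60 mm across and 14 mm thick, on a white pot. 62 to 64 mm above the table with the lid loose, 54 mm when fully home. z is up.
- lid_green (a joint): How far the green lid has been pushed down its neck, in m: 0 = loose, standing 10 mm proud (a grey neck shows below it); 0.010 = fully home on the pot's shoulder, a hard stop. Starts at 0 to 0.002. It slides straight down against about 3 N of friction, wherever on its top it is pushed, and stays where it is left; 6 N or more means it has reached the stop.
- pot_green: The green-lidded specimen pot, loose on the table: white round pot 56 mm across, 40 mm to the shoulder, with its lid about 0.18 kg. Origin: centre of the underside, z up along its axis. It stays in use: its lid is to be left loose.
- cup: White plastic drinking cup, 76 mm across the rim, 85 mm tall, loose, standing upright. Origin: centre of the underside. Bystander.
- slide_box: Black and grey flat box for microscope slides, 100 x 85 x 34 mm, loose. Origin: centre of the underside. Bystander.
- pencil: Yellow pencil, 185 mm long, 7 mm thick, lying loose on the table. Origin: under its middle; its own x axis runs along it. Bystander.
Mind the look-alikes: they are no part of the job. What is shaped like the pot_blue but brown or pink is not meant.

How it is judged:
On the way, in this order (a step that is already met when the one before it is completed fails the run):
1. the red lid is pressed home (value of joint lid_red above 0.007 m), for 0.1 s.
2. the yellow lid is pressed home (value of joint lid_yellow above 0.007 m), for 0.1 s.
3. the blue lid is pressed home (value of joint lid_blue above 0.007 m), for 0.1 s.
At the end, for the whole second after the job is handed in: Red, yellow and blue lids pushed down at least 7 of their 10 mm, the green lid still loose (pushed less than 4 mm); all four pots at rest, upright within 0.1 rad, on the table and within 30 mm of where they began; cup, slide box and pencil within 20 mm of where they began and the cup upright (value of joint each of lid_red, lid_yellow, lid_blue above 0.007 m and value of joint lid_green below 0.004 m and height (world z) of each of pot_red, pot_yellow, pot_blue, pot_green below 0.006 m and angle between each of pot_red, pot_yellow, pot_blue, pot_green, cup's own z axis and vertical below 0.1 rad and distance of each of pot_red, pot_yellow, pot_blue, pot_green from where it was at the start of the episode below 0.03 m and linear speed of each of pot_red, pot_yellow, pot_blue, pot_green below 0.02 m/s and distance of each of cup, slide_box, pencil from where it was at the start of the episode below 0.02 m); the robot touches nothing.
It fails at once if a lid is pressed out of order: yellow before red is home, or blue before yellow is home ((value of joint lid_yellow above 0.004 m and value of joint lid_red below 0.007 m) or (value of joint lid_blue above 0.004 m and value of joint lid_yellow below 0.007 m)).
It fails at once if the green lid is pressed (value of joint lid_green above 0.004 m).
It fails at once if a pot is lifted (10 mm), tipped (0.2 rad) or shoved (30 mm) (height (world z) of any of pot_red, pot_yellow, pot_blue, pot_green above 0.01 m or angle between any of pot_red, pot_yellow, pot_blue, pot_green's own z axis and vertical above 0.2 rad or distance of any of pot_red, pot_yellow, pot_blue, pot_green from where it was at the start of the episode above 0.03 m).
It fails at once if a pot is pressed hard (over 40 N) (contact force between any of pot_red, pot_yellow, pot_blue, pot_green and the arm above 40 N or contact force between any of pot_red, pot_yellow, pot_blue, pot_green and the fingers above 40 N).
It fails at once if the cup, slide box or pencil is moved more than 20 mm (distance of any of cup, slide_box, pencil from where it was at the start of the episode above 0.02 m).
It also fails if it takes over 48 s, if anything falls off the work surface, if the arm or the gripper's body presses on something with over 40 N, if the wrist force passes 120 N, or if a joint passes its speed limit or range.

## Working session

There is one attempt and no reset: what is moved stays moved. The work goes in short steps, Python scripts to look and compute and a tool call to move; the robot and the scene stay as the last step left them, time stands still between calls to the robot, and variables do not carry over. Pictures are saved under pics/ and viewed, and the job is handed in when it is done.

Besides the shell and the picture viewer there is one more tool, called after "Emit:" by a JSON object that holds its "api" and its "payload", one argument or row to a line. move_arm: Moves the arm, as the interface text tells. Its arguments: {"type":"object","properties":{"steps":{"type":"array","items":{"type":"number"}},"newtons":{"type":"number"}},"required":["steps"]}

```bash
mkdir -p pics; ls; python3 - <<'E'
from plant import *
import cv2
s=sense();print(s)
for n in ["scene","side","wrist"]:
    print(n,get_calibration(n))
    cv2.imwrite(f"pics/{n}0.png",cv2.cvtColor(snapshot(n),cv2.COLOR_RGB2BGR))
E
```

```text
pics
{'time': 0.0, 'joint_pos': array([-0.02261589,  0.33286504, -0.06468754,  1.4609316 ,  0.02160066,
        1.34988204, -0.0884957 ]), 'joint_velocities': array([-0.00044093, -0.00145299,  0.00108452,  0.00079569, -0.00077127,
        0.00069694, -0.00033757]), 'joint_torque': array([-1.20520472e-04, -6.23245955e+01,  2.44190963e-02, -3.89891267e+01,
       -6.13984605e-02,  3.97891912e-02,  1.87085252e-04]), 'ee_pos': array([ 6.24622826e-01, -3.02858026e-06,  2.21762803e-01]), 'ee_rot': array([ 1.20847054,  1.21018578, -1.21023307]), 'wrist_force': array([-0.24431858,  0.14953446, -0.01094086]), 'moment': array([0.04663451, 0.06353976, 0.03242007]), 'width': 0.08668471490714648}
scene {'fov_y': 46.762073304839895, 'cx': 274.2435869707639, 'cy': 205.33208161697806, 'xyz': array([ 1.05245868, -0.28619105,  0.80335272]), 'rotation': array([0.62482424, 0.37821162, 1.0520767 ])}
side {'fov_y': 50.83675446119506, 'cx': 285.50626447769054, 'cy': 213.10094606446103, 'xyz': array([0.31325684, 0.70351568, 0.6810015 ]), 'rotation': array([ 0.18185546, -1.23542746, -2.61640231])}
wrist {'fov_y': 65.70646984690485, 'cx': 272.60609031531567, 'cy': 203.92103198515562, 'xyz': array([0.62554868, 0.08250247, 0.38241132]), 'rotation': array([-3.03644310e-01, -3.13691106e-04, -2.93665018e-05])}
```

View pics/scene0.png

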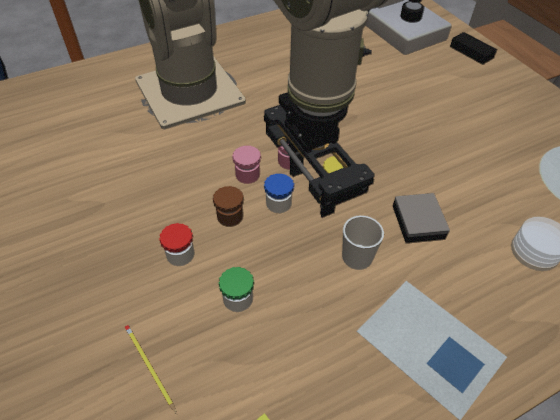

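View pics/side0.png

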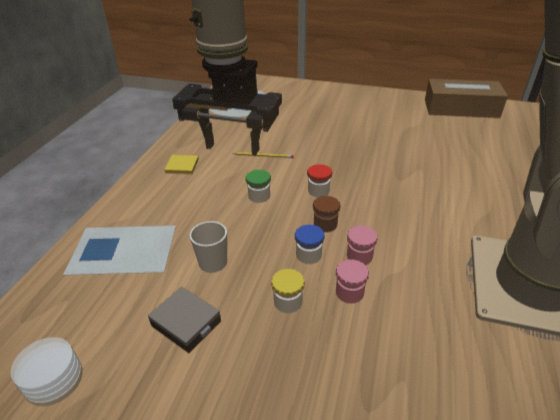

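View pics/wrist0.png

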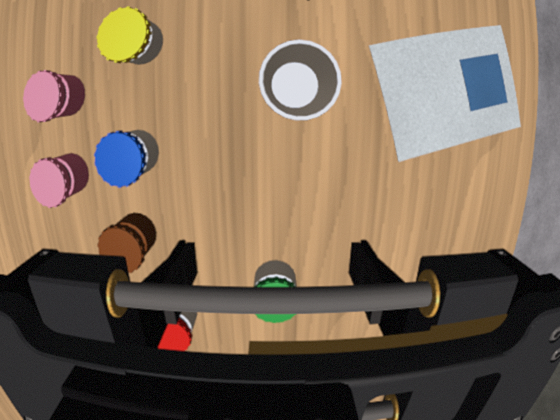

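The scene view shows the red lid at (177,237), green (236,283) and blue (279,186). Yellow is mostly hidden there, but the side view shows it at (288,283). There are brown and pink look-alikes near the blue pot.

```bash
cat > h.py <<'E'
from plant import *
import numpy as np, cv2
from scipy.spatial.transform import Rotation as R
HS={'red':[(0,6),(174,180)],'yellow':[(24,34)],'blue':[(105,125)],'green':[(50,75)]}
def ray(cal,u,v,fish=False):
    f=210/np.tan(np.radians(cal['fov_y']/2)); x=u-cal['cx'];y=v-cal['cy']
    if fish:
        r=np.hypot(x,y);t=r/f;d=np.array([np.sin(t)*x/r,-np.sin(t)*y/r,-np.cos(t)])
    else: d=np.array([x/f,-y/f,-1])
    return R.from_rotvec(cal['rotation']).apply(d)
def hit(cal,u,v,z,fish=False):
    d=ray(cal,u,v,fish); return cal['xyz']+d*(z-cal['xyz'][2])/d[2]
def blobs(img,c,smin=150,vmin=90):
    h=cv2.cvtColor(img,cv2.COLOR_RGB2HSV);m=0
    for a,b in HS[c]: m=m|cv2.inRange(h,(a,smin,vmin),(b,255,255))
    n,l,st,ce=cv2.connectedComponentsWithStats(m)
    return [(st[i],ce[i],l==i) for i in range(1,n) if st[i][4]>150]
E
python3 - <<'E'
from h import *
for n in ["scene","side","wrist"]:
    img=cv2.cvtColor(cv2.imread(f"pics/{n}0.png"),cv2.COLOR_BGR2RGB);cal=get_calibration(n)
    for c in HS:
        for st,ce,m in blobs(img,c):
            # project all mask pixels to z=.062 plane; enclosing circle
            v,u=np.nonzero(m); P=np.array([hit(cal,a,b,.060,n=="wrist")[:2] for a,b in zip(u,v)])
            (x,y),r=cv2.minEnclosingCircle((P*1000).astype(np.float32))
            print(n,c,st,ce.round(),"circ mm",round(x),round(y),"r",round(r,1))
s=sense();print(R.from_rotvec(s['ee_rot']).as_matrix().round(2))
E
```

```text
scene red [159 223  33  27 674] [175. 236.] circ mm 484 -202 r 31.8
scene blue [265 174  28  22 486] [278. 184.] circ mm 456 33 r 31.1
side red [308 165  24  16 304] [319. 172.] circ mm 485 -200 r 35.2
side yellow [165 155  33  16 398] [182. 163.] circ mm 838 -153 r 47.0
side yellow [272 269  32  25 613] [287. 281.] circ mm 465 167 r 31.0
side blue [296 226  27  17 364] [309. 234.] circ mm 456 28 r 28.1
wrist red [158 322  34  29 700] [175. 338.] circ mm 487 -202 r 31.9
wrist yellow [  97    6   52   57 2182] [122.  34.] circ mm 468 168 r 31.6
wrist blue [  95  132   49   55 2035] [119. 159.] circ mm 459 32 r 31.0
wrist green [258 315  35   7 174] [275. 317.] circ mm 629 -161 r 20.7
[[-0.  1.  0.]
 [-0.  0. -1.]
 [-1. -0.  0.]]
```

Views agree to within a few mm: red is at (485,-202), yellow (466,168) and blue (457,31). Each fitted radius is close to the expected 30 mm. Tool axes: x is down, y is world +x, and z is world -y. I'll move above red with the fingers shut.

Emit:
{"api": "move_arm", "payload": {
  "steps": [0,0,0,10,-28,40,0,0,0,0,20,-28,40,0,0,0,0,20,-28,40,0,0,0,0,20,-28,40,0,0,0,0,20,-28,42,0,0,0,0,20,0,0,0,0,0,0,0,0,0,0,0,0,0,0,0,0,0],
  "newtons": 10
}}

```text
time: 1.15
ee_pos: [0.4858, -0.2014, 0.1132]
ee_rot: [1.209, 1.209, -1.208]
wrist_force: [0.2, -0.5, 0.4]
width: 0.015
```

Emit:
{"api": "move_arm", "payload": {
  "steps": [0,0,0,20,0,0,0,0,0,0,20,0,0,0,0,0,0,0,0,0,0,0,0,0,0,0,0,0]
}}

```text
time: 1.65
ee_pos: [0.4859, -0.2019, 0.0738]
ee_rot: [1.209, 1.208, -1.208]
wrist_force: [0.1, -0.2, 0.4]
width: 0.0003
```

```bash
python3 - <<'E'
from h import *
for n in ["scene","side"]:
    cv2.imwrite(f"pics/{n}1.png",cv2.resize(cv2.cvtColor(snapshot(n),cv2.COLOR_RGB2BGR)[100:310,100:380],None,fx=2.5,fy=2.5))
s=sense();print(s['ee_pos'],s['wrist_force'],s['width'])
E
```

```text
[ 0.48585345 -0.2020428   0.07374983] [ 0.66889016 -0.36389442 -0.96112395] 0.0005432862860225694
```

View pics/scene1.png

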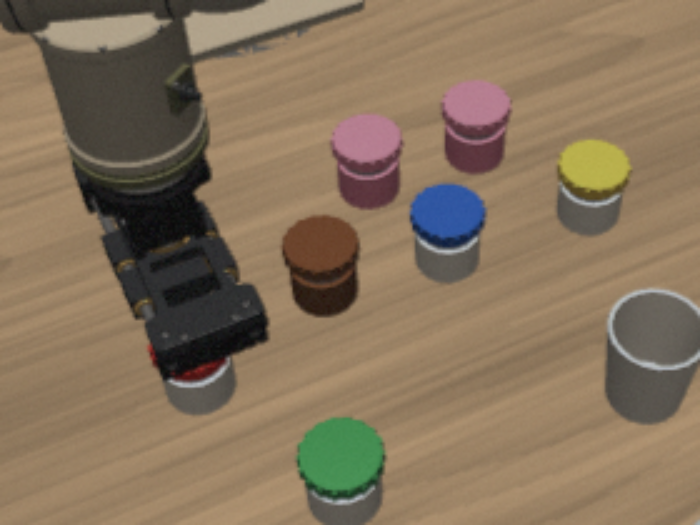

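View pics/side1.png

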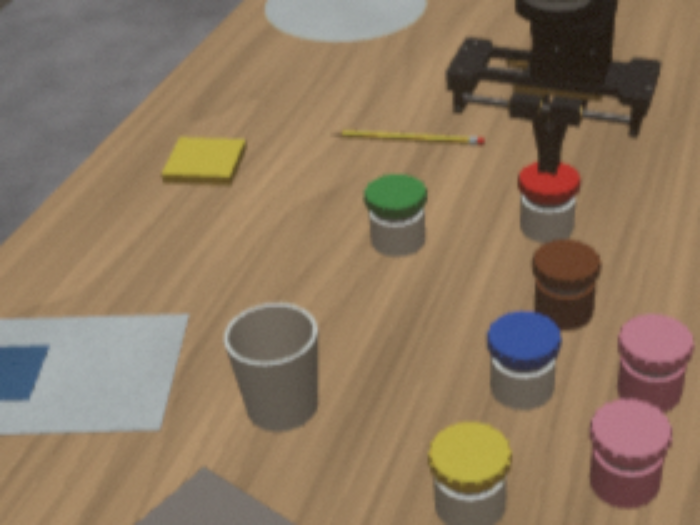

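The side view shows the fingertips just above the centre of the red lid. I'll descend gently.

Emit:
{"api": "move_arm", "payload": {
  "steps": [0,0,0,4,0,0,0,0,0,0,3,0,0,0,0,0,0,2,0,0,0,0,0,0,2,0,0,0,0,0,0,2,0,0,0,0,0,0,1,0,0,0,0,0,0,0,0,0,0,0,0,0,0,0,0,0]
}}

```text
time: 2.75
ee_pos: [0.4851, -0.202, 0.0585]
ee_rot: [1.209, 1.209, -1.209]
wrist_force: [-0.3, -0.8, 0.4]
width: 0.0006
```

Emit:
{"api": "move_arm", "payload": {
  "steps": [0,0,0,1,0,0,0,0,0,0,1,0,0,0,0,0,0,1,0,0,0,0]
}}

```text
invalid input at $.steps: expected a multiple of 7 numbers
```

Emit:
{"api": "move_arm", "payload": {
  "steps": [0,0,0,1,0,0,0,0,0,0,1,0,0,0,0,0,0,1,0,0,0]
}}

```text
time: 3.12
ee_pos: [0.4851, -0.202, 0.0556]
ee_rot: [1.209, 1.209, -1.209]
wrist_force: [-0.2, -0.2, 2.9]
width: 0.0002
```

Emit:
{"api": "move_arm", "payload": {
  "steps": [0,0,0,1,0,0,0,0,0,0,1,0,0,0,0,0,0,0,0,0,0]
}}

```text
time: 3.5
ee_pos: [0.4852, -0.202, 0.0544]
ee_rot: [1.209, 1.209, -1.209]
wrist_force: [-4.7, 1.5, 12.3]
width: 0.0003
```

The red lid is at its stop (12 N, z = 54.4 mm). I'll lift and go to yellow.

Emit:
{"api": "move_arm", "payload": {
  "steps": [0,0,0,-20,0,0,0,0,0,0,-40,0,0,0,0,0,0,-20,-3,-40,0,0,0,0,0,-3,-47,0,0,0,0,0,-3,-47,0,0,0,0,0,-3,-47,0,0,0,0,0,-3,-47,0,0,0,0,0,-2,-47,0,0,0,0,0,-2,-47,0,0,0,0,0,0,-48,0,0,0,0,20,0,0,0,0,0,0,0,0,0,0]
}}

```text
time: 5.0
ee_pos: [0.4649, 0.1678, 0.1121]
ee_rot: [1.207, 1.211, -1.211]
wrist_force: [0.9, -0.2, -0.0]
width: 0.0004
```

```bash
python3 - <<'E'
from h import *
n="scene";img=snapshot(n)
cv2.imwrite("pics/scene2.png",cv2.resize(cv2.cvtColor(img,cv2.COLOR_RGB2BGR)[100:310,100:380],None,fx=2.5,fy=2.5))
n="side";img=snapshot(n)
cv2.imwrite("pics/side2.png",cv2.resize(cv2.cvtColor(img,cv2.COLOR_RGB2BGR)[100:310,150:430],None,fx=2.5,fy=2.5))
s=sense();print(s['time'],s['ee_pos'],s['wrist_force'])
E
```

```text
5.1 [0.46607457 0.16737694 0.11368648] [-0.13908165 -0.33847392 -0.11857585]
```

View pics/scene2.png

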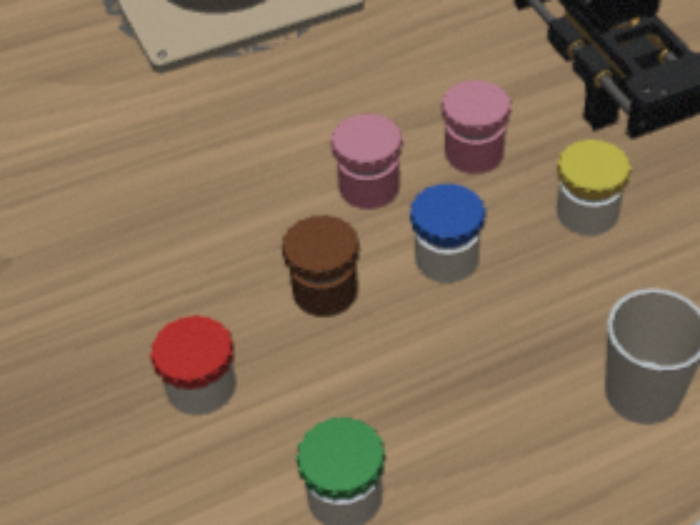

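View pics/side2.png

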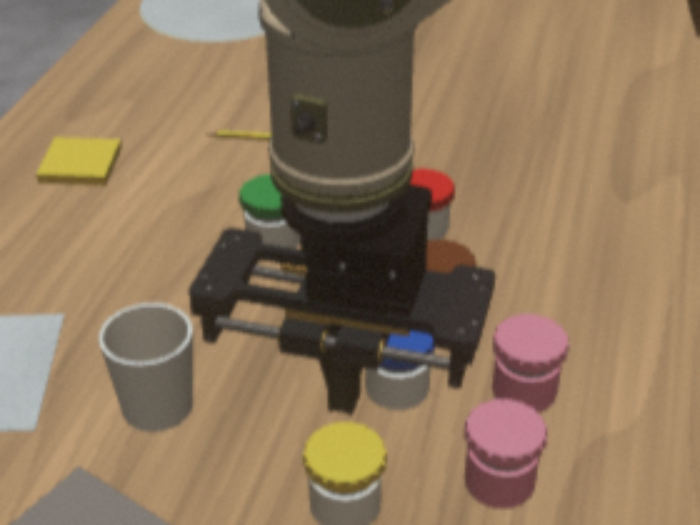

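The red lid now shows no gap, so it is home. Next I'll check yellow's position, now that the scene view shows it, then descend.

```bash
python3 - <<'E'
from h import *
im=cv2.cvtColor(cv2.imread("pics/scene2.png"),cv2.COLOR_BGR2RGB);cal=get_calibration("scene")
for c,z in [('red',.05),('yellow',.06),('blue',.06),('green',.06)]:
  for st,ce,m in blobs(im,c,120,60):
    v,u=np.nonzero(m);P=np.array([hit(cal,a/2.5+100,b/2.5+100,z)[:2] for a,b in zip(u,v)])
    print(c,cv2.minEnclosingCircle((P*1000).astype(np.float32)))
E
```

```text
red ((487.1444091796875, -202.22073364257812), 34.4467887878418)
yellow ((466.2802734375, 168.55677795410156), 32.90837097167969)
blue ((459.02325439453125, 30.888225555419922), 34.305545806884766)
green ((628.9727172851562, -141.40887451171875), 31.408395767211914)
```

Emit:
{"api": "move_arm", "payload": {
  "steps": [0,0,0,20,0,0,0,0,0,0,18,0,0,0,0,0,0,0,0,0,0,0,0,0,0,0,0,0]
}}

```text
time: 5.6
ee_pos: [0.4667, 0.1679, 0.0767]
ee_rot: [1.211, 1.208, -1.209]
wrist_force: [-0.4, -0.3, 0.1]
width: 0.0001
```

Yellow is confirmed at (466,168), with the tool at (467,168).

Emit:
{"api": "move_arm", "payload": {
  "steps": [0,0,0,5,0,0,0,0,0,0,4,0,0,0,0,0,0,2,0,0,0,0,0,0,2,0,0,0,0,0,0,2,0,0,0,0,0,0,2,0,0,0,0,0,0,1,0,0,0,0,0,0,1,0,0,0,0,0,0,1,0,0,0,0,0,0,0,0,0,0]
}}

```text
time: 6.85
ee_pos: [0.466, 0.1681, 0.0554]
ee_rot: [1.209, 1.209, -1.209]
wrist_force: [-0.4, -0.0, 0.8]
width: 0.0007
```

Emit:
{"api": "move_arm", "payload": {
  "steps": [0,0,0,1,0,0,0,0,0,0,1,0,0,0,0,0,0,0,0,0,0]
}}

```text
time: 7.22
ee_pos: [0.4662, 0.1681, 0.0544]
ee_rot: [1.209, 1.209, -1.209]
wrist_force: [-5.4, -1.8, 12.5]
width: 0.0005
```

Yellow is at its stop (12.5 N). Next is blue.

Emit:
{"api": "move_arm", "payload": {
  "steps": [0,0,0,-20,0,0,0,0,0,0,-40,0,0,0,0,0,0,0,-3,45,0,0,0,0,0,-3,46,0,0,0,0,0,-2,46,0,0,0,0,20,0,0,0,0,0,0,18,0,0,0,0,0,0,0,0,0,0,0,0,0,0,0,0,0]
}}

```text
time: 8.35
ee_pos: [0.4584, 0.0312, 0.0761]
ee_rot: [1.209, 1.209, -1.208]
wrist_force: [0.3, 0.6, -1.3]
width: 0.0001
```

```bash
python3 - <<'E'
from h import *
n="side";img=snapshot(n)
cv2.imwrite("pics/side3.png",cv2.resize(cv2.cvtColor(img,cv2.COLOR_RGB2BGR)[130:340,150:430],None,fx=2.5,fy=2.5))
s=sense();print(s['time'],s['ee_pos'],s['wrist_force'])
E
```

```text
8.4 [0.45858563 0.03120182 0.0762963 ] [ 0.04985429 -0.34516984  0.59508061]
```

View pics/side3.png

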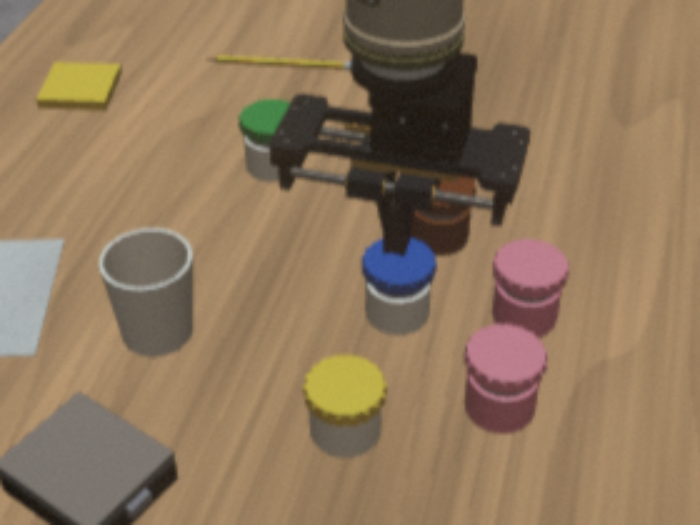

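The yellow lid is home with no gap, and the fingertips are centred over blue.

Emit:
{"api": "move_arm", "payload": {
  "steps": [0,0,0,5,0,0,0,0,0,0,4,0,0,0,0,0,0,2,0,0,0,0,0,0,2,0,0,0,0,0,0,2,0,0,0,0,0,0,2,0,0,0,0,0,0,1,0,0,0,0,0,0,1,0,0,0,0,0,0,1,0,0,0,0,0,0,0,0,0,0]
}}

```text
time: 9.65
ee_pos: [0.4581, 0.031, 0.0554]
ee_rot: [1.209, 1.209, -1.209]
wrist_force: [-0.5, -0.3, 0.0]
width: 0.0006
```

Emit:
{"api": "move_arm", "payload": {
  "steps": [0,0,0,1,0,0,0,0,0,0,0.5,0,0,0,0,0,0,0,0,0,0]
}}

```text
time: 10.02
ee_pos: [0.4582, 0.031, 0.0544]
ee_rot: [1.209, 1.209, -1.209]
wrist_force: [-2.1, -0.5, 6.4]
width: 0.0003
```

Emit:
{"api": "move_arm", "payload": {
  "steps": [0,0,0,-20,0,0,0,0,0,0,-40,0,0,0,0,0,0,-50,0,0,0,0,0,0,-50,0,0,0,0,0,0,0,0,0,0,0,0,0,0,0,0,0]
}}

```text
time: 10.78
ee_pos: [0.4578, 0.0309, 0.2133]
ee_rot: [1.209, 1.209, -1.21]
wrist_force: [0.0, -0.5, 0.4]
width: 0.0005
```

```bash
python3 - <<'E'
from h import *
a=snapshot("side");b=snapshot("scene")
cv2.imwrite("pics/side4.png",cv2.cvtColor(a,cv2.COLOR_RGB2BGR)); cv2.imwrite("pics/scene4.png",cv2.cvtColor(b,cv2.COLOR_RGB2BGR))
cv2.imwrite("pics/both4.png",np.vstack([cv2.resize(cv2.cvtColor(i[150:310,100:380],cv2.COLOR_RGB2BGR),(525,300)) for i in (a,b)]))
s=sense();print(s['time'],s['ee_pos'],s['wrist_force'])
for c in ['red','yellow','blue','green']:
  for n,im in(("side",a),("scene",b)):
   cal=get_calibration(n)
   for st,ce,m in blobs(im,c,120,60):
    v,u=np.nonzero(m);P=np.array([hit(cal,x,y,.06 if c=='green' else .05)[:2] for x,y in zip(u,v)])
    print(n,c,cv2.minEnclosingCircle((P*1000).astype(np.float32)))
E
```

```text
10.875 [0.45729303 0.03092494 0.21260707] [-0.37479514 -0.90817346 -0.17556304]
side red ((485.0306396484375, -201.25656127929688), 37.75107955932617)
scene red ((486.307373046875, -202.94271850585938), 34.19798278808594)
side yellow ((847.333740234375, -167.170654296875), 48.36602020263672)
side yellow ((465.3299560546875, 165.78794860839844), 31.589244842529297)
scene yellow ((463.93170166015625, 169.26536560058594), 31.62360954284668)
scene yellow ((700.11572265625, -323.60418701171875), 69.47915649414062)
side blue ((456.53070068359375, 29.275442123413086), 30.861610412597656)
side blue ((864.0737915039062, 175.96067810058594), 39.076114654541016)
scene blue ((456.8134765625, 31.652143478393555), 33.4250602722168)
scene blue ((915.0340576171875, 109.21790313720703), 42.22412109375)
scene green ((627.322021484375, -142.22425842285156), 31.715795516967773)
```

View pics/both4.png

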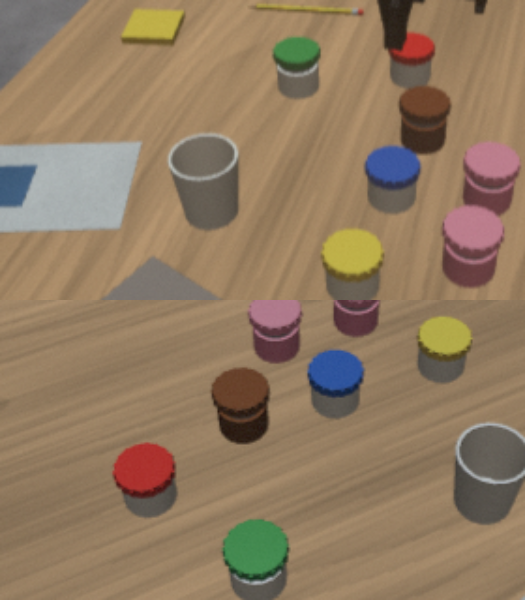

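Red, yellow and blue are home with no neck showing, and green is still loose. The pots haven't moved, and the robot is clear of everything.

```bash
python3 -c "
from plant import *
print(close_job())"
```

```text
the job is handed in; nothing more can be done
None
```

I pressed the red, yellow and blue lids home in that order with the fingers shut, then lifted clear and handed the job in at about 11 s. No verdict is reported on hand-in.

- **Lids pressed:** Each push ended with the fingertips at z = 54.4 mm, against 54 mm for fully home. The final wrist forces were about 12 N on red, 12.5 N on yellow and 6.4 N on blue. In the final pictures none of the three shows any neck.
- **Lid left loose:** The green lid still shows its gap.
- **Pots:** The red, yellow and blue pots measure within about 3 mm of where they started. Green also measures within about 2 mm, but only against an early picture after the red press, because the gripper hid it at the start.
- **Bystanders:** The cup and pencil look undisturbed by eye. I did not measure them or the slide box, and the box is only partly in the last picture I viewed. The arm passed well above all three.
- **Disagreements:** One early green position, from the wrist camera, was about 20 mm off because that view was mostly blocked, so I did not use it. Some fitted lid radii came out at 33–38 mm instead of 30 mm. No check failed.

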